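Flat battery out of an electronic door lock

ROBOT

A 6-joint arm with a two-finger parallel gripper is mounted at the origin on the work surface. World frame = base frame: x ahead of the robot, y to its left, z up, the work surface at z = 0. Lengths are in m, angles in rad, forces in N, time in s.
With the tool pointing down it reaches from about 0.275 to 1 m from the base axis. Payload 8.4 kg.
Tool frame: the origin (TCP) lies midway between the tips of the shut fingers; the grasp point (between the pads) lies 19 mm behind it; x points along the fingers, y is the direction in which the jaws open and shut, and the axes are right-handed (so a half turn about x gives the same grasp; the last joint's range is limited). The gripper opens to 85 mm and grips with 20 to 120 N. Pads are 22 mm wide; open, the fingers measure 114 mm over their backs; the gripper's body (76 mm by 85 mm) begins 54 mm behind the grasp point. The pads swing forward as they close: fully open they stand 13 mm farther back than shut.
Start: joints at [1.312, 0.353, 1.633, -0, 1.155, -0.002], TCP at [0.159, 0.605, 0.231] pointing down, gripper open.
Joint ranges: [-2.63, 2.63], [-0.92, 2.1], [0.06, 2.66], [-1.3, 4.44], [0, 2.69], [-3.02, 3.02]. Speed limits (rad/s): [2.22, 2.22, 2.79, 3.14, 3.14, 3.14].

INTERFACE

Orientations are given as a rotation vector (axis times angle).
In Python, from station import ctrl gives the robot as it stands. Calls block until the motion is done:
- ctrl.move_pose(position, orientation): joint-space move of the TCP to a pose.
- ctrl.servo_line(position, feed=0.15, orientation=None, contact_N=None): straight line of the TCP; orientation=None keeps the orientation; feed is the mean speed in m/s. With contact_N (N) it stops when the force on the tool has changed by that much, and returns True; else False.
- ctrl.move_joints(angles): joint-space move.
- ctrl.move_gripper(opening, strength=None): finger opening in m; strength is the grip in N (None keeps the last); returns when the fingers have stopped.
- ctrl.hold(seconds).
- ctrl.ik(position, orientation): joint angles nearest the present ones, or None.
- ctrl.sense(): the state.
- ctrl.snapshot(name): name is "scene" or "top" or "wrist"; returns (picture, depth): 420x560x3 uint8, red, green, blue; 420x560 float32, m along the optical axis (not along the pixel's ray), 0 where there is no reading.
- ctrl.get_calibration(name): a dict with "K" (3x3 intrinsics, pixels), "origin" and "orientation" of the camera in the world. Camera axes: x right, y down, z forward; pixel columns grow to the right and rows downward; lengths in m; the calibration is good to about 2 mm. A picture is of the moment at which its call begins: read the wrist's pose just before it. get_calibration takes no time and is no camera call; for the wrist camera it gives the pose at the moment of the call.
A pose or a line that the arm cannot do raises ctrl.PlanningError and nothing moves.
- ctrl.close_job(): hands the job in, once; it reports no verdict.
Trained networks look in the newest picture that a camera, given by its name, has taken for a name from the list of things; names that differ only in an ending like _2 or _b are one class to them, and where a whole thing is asked for, a point or a joint stands for the part that bears it (a point fixed in the world has none). Each returns a list of dicts, best first, with "score" (0 to 1); they miss things now and then, are a little off and sometimes report something else, mostly with a low value. They report only what shows in the picture. A call takes as long as a camera call.
- ctrl.trace(camera, label): "region" (420x560 bool, what is visible of it) and "bbox" ([left, top, right, bottom] in pixels, round what is visible of it).
The state is a dict: "time_s": time; "q": joint angles; "dq": joint speeds; "tau": joint torques, N m; "position": TCP position; "tcp_rot": TCP orientation; "wrist_force": force on the tool from outside, world axes, zero at the start; "moment": the same for the moment, N m; "finger_gap": finger opening in m.
Only numpy, scipy, OpenCV 4.12 (cv2) and the standard library are available. Lean on these libraries where they do the work, as an engineer would, in place of code of your own. Each camera call takes 0.05 s, during which the arm holds its last target. There are 200 camera calls.

TASK

The electronic door lock lying on the shelf has a flat battery: squeeze the two orange side tabs of its battery cover together, lift the cover off and lay it down, right way up, wholly on the green mat. Then lift the blue battery out of the lock and set it in the yellow used-battery tub. Set both parts down rather than dropping them, and do not tip or shove the lock or disturb the other things on the shelf.

Things in the scene. Friction and masses are not known exactly. Their poses are not given: they have to be found in the camera images.
- lock: electronic door lock, inner unit, aluminium, loose, 0.9 kg, lying on its back, 190 x 76 mm. Origin: centre of underside; x along it to the battery end, z up. -x half: 38 mm high housing, steel thumb-turn up to 64 mm. +x half: battery bay centred at x = 42 mm, floor 10 mm above the underside, with a rim 18 mm above it (long sides: 10 mm wide, inner faces 28 mm off the centre line)
- cover_mid (a point): centre (half-way up) of the black battery cover, an open-bottomed shell 92 (its x, along the lock) x 53 (y) x 32 mm high, 94 g with its tabs; fitted, it stands on the bay floor over the battery, this point 26 mm above the lock's underside. Squeezed, it is held by its tabs and lifts straight up, 30 mm to clear the battery
- pad_left (a point): centre of the outer face of the ribbed orange tab on the cover's +y side, at mid-length: thumb pad 26 mm long, 18.5 mm high, standing out from the side; the two outer faces are 67 mm apart at rest, 56 mm fully pressed. A tooth below it catches 3 mm behind the lock's rim: the cover stays locked until both tabs are pressed in about 4 mm or more
- pad_right (a point): the same on the cover's -y side; both points lie 4 mm above the cover's centre
- tab_left (a joint): how far the tab on the cover's +y side is pressed in: 0 at rest, 0.0055 m fully pressed; a spring resists with about 3 N at first and 7 N at the end
- tab_right (a joint): the same for the tab on the cover's -y side
- battery_mid (a point): centre of the flat battery, a blue block 60 mm (its x) x 32 mm (its y) x 24 mm high, 95 g, loose; in the lock it lies on the bay floor under the cover, between 5 mm high ridges, its length along the lock's, this point 22 mm above the lock's underside (its top 16 mm above the rim)
- mat: green rubber mat, 180 mm (x) x 150 mm (y), 3 mm thick, fixed; origin: centre of its underside
- tub_in (a point): centre of the inner floor, 3 mm above the shelf, of the yellow open used-battery tub: 160 mm (x) x 140 mm (y) outside, 40 mm high, walls 3 mm, fixed
- canister: bystander: aluminium screw-top canister of lock pins, 63 mm across, 86 mm high; origin: centre of its underside
- key_jar: bystander: clear acrylic key jar with a red snap lid, 75 mm across, 86 mm high; origin: centre of its underside
- bath_latch: bystander: chrome bathroom door latch lying down, 76 x 57 x 25 mm; origin: on its underside, within 5 mm of the centre
- strike_plate: bystander: brass strike plate lying flat, 70 x 36 x 3 mm; origin: centre of its underside

How it is judged:
By the outcome, as a careful person would: the job done as asked, in the order asked, and still so for the second after the job is handed in, with the robot touching nothing.
It also fails if it takes over 58 s, if anything falls off the work surface, if the arm or the gripper's body presses on something with over 40 N, if the wrist force passes 120 N, or if a joint passes its speed limit or range.

## Working session

There is one attempt and no reset: what is moved stays moved. The work goes in short steps, each a Python script; the robot and the scene stay as the last script left them, time stands still between calls to the robot, and variables do not carry over. Pictures are saved under pics/ and viewed, about 8 in all and at most 12, crops included, and the job is handed in when it is done.

```bash
ls; mkdir -p pics
cat > h.py <<'E'
import numpy as np, cv2
from scipy.spatial.transform import Rotation as R
from station import ctrl
def snap(cam,fn=None):
    cal=ctrl.get_calibration(cam); p,d=ctrl.snapshot(cam)
    if fn: cv2.imwrite('pics/'+fn,p[:,:,::-1])
    return cal,p,d
def world(cal,d,m=None):
    K=np.array(cal['K']);o=np.array(cal['origin']);q=np.array(cal['orientation'])
    M=q if q.shape==(3,3) else R.from_rotvec(q).as_matrix()
    v,u=np.nonzero((d>0)&(m if m is not None else True)); z=d[v,u]
    P=np.stack([(u-K[0,2])/K[0,0]*z,(v-K[1,2])/K[1,1]*z,z],1)@M.T+o
    return P,u,v
def rot(yaw):  # tool down, jaw (y) axis at yaw in the world
    y=np.array([np.cos(yaw),np.sin(yaw),0]);x=np.array([0,0,-1.])
    return R.from_matrix(np.stack([x,y,np.cross(x,y)],1)).as_rotvec()
E
python3 - <<'E'
from h import *
s=ctrl.sense();print(s['time_s'],s['position'],s['tcp_rot'],s['wrist_force'])
for c in('top','scene'):
    cal,p,d=snap(c,c+'1.png');print(c,cal)
    for l in['lock','cover_mid','pad_left','pad_right','battery_mid','mat','tub_in','canister','key_jar','bath_latch','strike_plate']:
        for r in ctrl.trace(c,l)[:2]:
            P,u,v=world(cal,d,r['region'])
            if len(P)<5: print(l,r['score'],'few');continue
            print(l,round(r['score'],2),r['bbox'],np.percentile(P,[3,50,97],axis=0).round(3).tolist())
E
```

```text
pics
0.0 [0.15861763 0.60404855 0.23056444] [ 0.20049768  1.56155158 -0.20263609] [-0.67905772  0.80795219  0.09116839]
top {'K': array([[474.85177898,   0.        , 280.5724263 ],
       [  0.        , 474.85177898, 218.1075564 ],
       [  0.        ,   0.        ,   1.        ]]), 'origin': array([0.47837741, 0.00502907, 1.0772521 ]), 'orientation': array([-2.15692094,  2.1479109 , -0.14296365])}
lock 0.92 [266.0, 224.7, 339.8, 315.4] [[0.426, -0.109, 0.015], [0.476, -0.024, 0.038], [0.585, 0.024, 0.063]]
cover_mid 0.7 [295.4, 227.2, 337.7, 278.8] [[0.504, -0.102, 0.037], [0.545, -0.067, 0.042], [0.586, -0.033, 0.045]]
pad_left 0.43 [298.0, 242.4, 304.8, 250.5] [[0.554, -0.045, 0.037], [0.56, -0.041, 0.04], [0.567, -0.037, 0.041]]
mat 0.75 [116.6, 209.7, 191.6, 301.1] [[0.454, 0.225, -0.001], [0.539, 0.297, 0.003], [0.626, 0.37, 0.006]]
tub_in 0.55 [376.4, 231.6, 449.2, 307.9] [[0.432, -0.345, -0.001], [0.508, -0.282, 0.003], [0.585, -0.207, 0.04]]
canister 0.92 [361.3, 139.3, 395.2, 173.5] [[0.724, -0.231, 0.013], [0.748, -0.201, 0.085], [0.782, -0.176, 0.089]]
canister 0.19 [267
[... 1273 characters left out ...]
26, 0.368, 0.007]]
tub_in 0.62 [90.6, 184.3, 183.5, 278.6] [[0.428, -0.344, 0.0], [0.5, -0.279, 0.004], [0.59, -0.21, 0.04]]
canister 0.69 [176.9, 281.8, 219.8, 343.0] [[0.731, -0.233, 0.008], [0.771, -0.207, 0.084], [0.785, -0.179, 0.088]]
key_jar 0.6 [395.6, 201.7, 443.3, 253.4] [[0.705, 0.209, 0.006], [0.746, 0.232, 0.082], [0.767, 0.273, 0.088]]
bath_latch 0.89 [329.5, 247.7, 366.3, 283.0] [[0.71, 0.065, 0.0], [0.748, 0.083, 0.022], [0.775, 0.117, 0.028]]
bath_latch 0.55 [248.2, 206.9, 255.1, 218.7] [[0.554, -0.052, 0.024], [0.567, -0.045, 0.037], [0.574, -0.035, 0.042]]
strike_plate 0.6 [249.7, 277.2, 277.4, 312.3] [[0.706, -0.101, -0.001], [0.74, -0.083, 0.003], [0.772, -0.064, 0.006]]
```

Run:
```python
from h import *
cal,p,d=snap('top')
cv2.imwrite('pics/topc.png',cv2.resize(p[120:340,90:470,::-1],None,fx=2,fy=2))
for l in('lock','cover_mid'):
    r=ctrl.trace('top',l)[0];P,u,v=world(cal,d,r['region']);P=P[P[:,2]>.012]
    print(l,cv2.minAreaRect(P[:,:2].astype(np.float32)))
c=ctrl.get_calibration('wrist');s=ctrl.sense()
T=R.from_rotvec(s['tcp_rot']).as_matrix();print('cam in tool',T.T@(np.array(c['origin'])-s['position']),(T.T@R.from_rotvec(c['orientation']).as_matrix()).round(2))
print(T.round(2))
```

```text
lock ((0.5096933245658875, -0.04463963210582733), (0.07599257677793503, 0.18927045166492462), 57.53714370727539)
cover_mid ((0.5446420311927795, -0.06858554482460022), (0.06737595796585083, 0.09875272959470749), 48.217750549316406)
cam in tool [-1.41936993e-01  2.43035785e-05 -7.48780333e-02] [[ 0.   -0.29  0.96]
 [ 1.    0.    0.  ]
 [-0.    0.96  0.29]]
[[ 0.    0.25  0.97]
 [ 0.    0.97 -0.25]
 [-1.    0.    0.  ]]
```

View pics/topc.png

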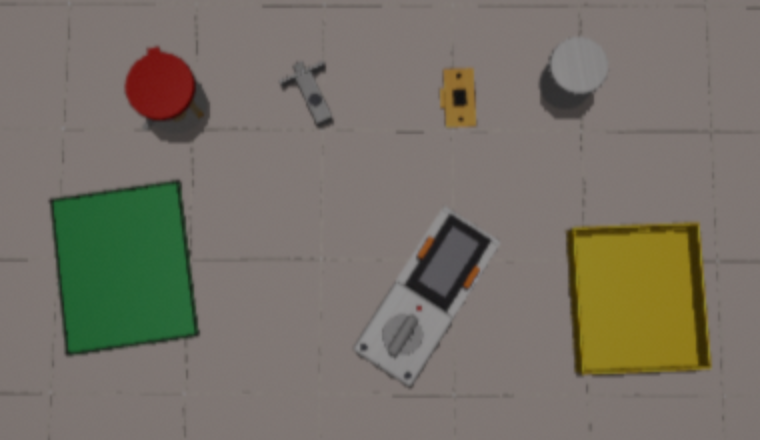

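The top view shows the lock's thumb-turn end at the lower left (405,335) and the cover at (450,260) with its orange tabs at (427,248) and (471,274). The mat is on the left and the tub on the right. Next is a close look with the wrist camera.

Run:
```python
from h import *
a=np.radians(-32.5)
ctrl.move_pose([0.545,-0.067,0.16],rot(a+np.pi/2))
cal,p,d=snap('wrist','w1.png')
print(ctrl.sense()['time_s'])
for l in('lock','cover_mid','pad_left','pad_right'):
    for r in ctrl.trace('wrist',l)[:2]:
        P,u,v=world(cal,d,r['region'])
        if len(P)<5: continue
        print(l,round(r['score'],2),r['bbox'],np.percentile(P,[3,50,97],axis=0).round(4).tolist())
        Q=P[(P[:,2]>.038)] if l=='cover_mid' else P
        if len(Q)>50: print(cv2.minAreaRect(Q[:,:2].astype(np.float32)))
# orange tabs by colour
h=cv2.cvtColor(p,cv2.COLOR_RGB2HSV); m=(h[...,0]>5)&(h[...,0]<20)&(h[...,1]>140)&(h[...,2]>80)
P,u,v=world(cal,d,m); ok=np.hypot(P[:,0]-.545,P[:,1]+.067)<.06;P=P[ok]
L=np.array([[np.cos(a),np.sin(a)],[-np.sin(a),np.cos(a)]])
q=(P[:,:2]-[.5451,-.0672])@L.T
for s in(1,-1):
    k=(s*q[:,1]>0); print('tab',s,k.sum(),np.percentile(np.c_[q,P[:,2]][k],[2,50,98],axis=0).round(4).tolist())
```

```text
4.1417
lock 0.9 [228.4, 7.1, 340.6, 256.2] [[0.4227, -0.0855, 0.0169], [0.4687, -0.0195, 0.0373], [0.5601, 0.0243, 0.0632]]
((0.5077016353607178, -0.045644134283065796), (0.07913654297590256, 0.1896919161081314), 57.49128341674805)
lock 0.37 [312.8, 184.4, 323.9, 218.6] [[0.5483, -0.0485, 0.0226], [0.5587, -0.0406, 0.0387], [0.5701, -0.0334, 0.0401]]
((0.5598726868629456, -0.03973796218633652), (0.009721178561449051, 0.027304930612444878), 59.90754699707031)
cover_mid 0.78 [239.9, 144.7, 328.0, 259.4] [[0.5008, -0.101, 0.0373], [0.5402, -0.0648, 0.0414], [0.5837, -0.0299, 0.0428]]
((0.5438578128814697, -0.06678406894207001), (0.06665150821208954, 0.09167654067277908), 57.61248016357422)
pad_right 0.62 [237.5, 182.1, 250.8, 223.6] [[0.5164, -0.1012, 0.017], [0.5266, -0.0914, 0.0387], [0.5382, -0.0836, 0.0416]]
((0.5275917053222656, -0.09349451214075089), (0.010949511080980301, 0.031755466014146805), 55.50896453857422)
tab 1 310 [[-0.018, 0.0263, 0.0267], [-0.0024, 0.0296, 0.0387], [0.0114, 0.033, 0.2366]]
tab -1 272 [[-0.0139, -0.033, 0.0297], [-0.003, -0.03, 0.0387], [0.0107, -0.0268, 0.0407]]
```

View pics/w1.png

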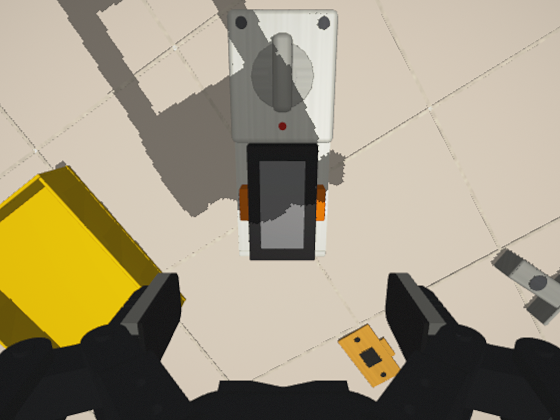

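The close view shows the cover with its long axis vertical at (283,202) and the orange tabs at (245,203) and (321,203). That agrees with the depth estimate: centre (0.544, -0.067), yaw -32.5°. Now I'll grasp it.

Run:
```python
from h import *
a=np.radians(-32.5);o=rot(a+np.pi/2);c=[0.5440,-0.0667]
cal,p,d=snap('top')
r=ctrl.trace('top','mat')[0];P,u,v=world(cal,d,r['region']);P=P[abs(P[:,2]-.003)<.006]
print('mat',cv2.minAreaRect(P[:,:2].astype(np.float32)))
r=ctrl.trace('top','tub_in')[0];P,u,v=world(cal,d,r['region'])
print('tub',cv2.minAreaRect(P[:,:2].astype(np.float32)))
ctrl.move_pose(c+[0.08],o)
print('hit',ctrl.servo_line(c+[0.017],feed=0.06,contact_N=5),ctrl.sense()['position'])
ctrl.move_gripper(0.068,strength=20)
g=ctrl.move_gripper(0.045,strength=40); ctrl.hold(.2)
s=ctrl.sense();print(s['finger_gap'],s['wrist_force'],s['time_s'])
ctrl.servo_line(c+[0.035],feed=0.04); s=ctrl.sense();print(s['finger_gap'],s['wrist_force'])
ctrl.servo_line(c+[0.12],feed=0.1)
s=ctrl.sense();print(s['finger_gap'],s['wrist_force'],s['time_s'])
snap('wrist','w2.png')
cal,p,d=snap('scene');s2=p[120:330,80:400,::-1]
w=cv2.imread('pics/w2.png')
cv2.imwrite('pics/c2.png',np.hstack([cv2.resize(w,(400,300)),cv2.resize(s2,(400,300))]))
```

```text
mat ((0.541010320186615, 0.29791808128356934), (0.18140831589698792, 0.15095357596874237), 9.023338317871094)
tub ((0.7669975757598877, -0.2167292982339859), (0.06829329580068588, 0.0984957218170166), 56.53763198852539)
hit False [ 0.54433044 -0.06674139  0.01734518]
0.05429677465775274 [-3.29050892 -0.08546266 15.6856799 ] 6.9333
0.05383144707105585 [-0.09634484 -0.54576001 -0.6582387 ]
0.05363981032475114 [ 0.3188752  -0.799492   -0.55389597] 8.5333
```

View pics/c2.png

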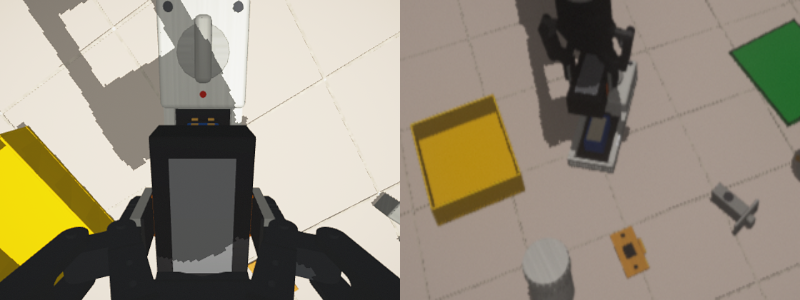

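The cover came off cleanly: the bay with the battery shows at (203,118) on the left and (597,130) on the right, and the lock hasn't moved. Now I'll lay the cover on the mat.

Run:
```python
from h import *
o=rot(np.radians(8+90));c=[0.541,0.298]
ctrl.move_pose(c+[0.10],o)
s=ctrl.sense();print(s['finger_gap'],s['time_s'],s['q'])
ctrl.servo_line(c+[0.025],feed=0.1)
print('hit',ctrl.servo_line(c+[0.005],feed=0.02,contact_N=3));s=ctrl.sense();print(s['position'],s['wrist_force'],s['time_s'])
ctrl.move_gripper(0.062);ctrl.hold(.1);ctrl.move_gripper(0.085)
ctrl.servo_line(c+[0.12],feed=0.15)
print(ctrl.sense()['time_s'])
cal,p,d=snap('wrist','w3.png')
for l in['cover_mid','mat']:
    for r in ctrl.trace('wrist',l)[:1]:
        P,u,v=world(cal,d,r['region']);print(l,r['score'],cv2.minAreaRect(P[:,:2].astype(np.float32)),np.median(P[:,2]))
# go above the lock, look
ctrl.move_pose([0.545,-0.067,0.16],rot(np.radians(57.5)))
cal,p,d=snap('wrist','w4.png')
for l in['battery_mid','lock','tub_in']:
    for r in ctrl.trace('wrist',l)[:1]:
        P,u,v=world(cal,d,r['region']);Q=P if l!='battery_mid' else P[P[:,2]>.029]
        print(l,r['score'],r['bbox'],cv2.minAreaRect(Q[:,:2].astype(np.float32)),np.median(P[:,2]))
cal2,p2,d2=snap('top')
m=(p2[...,0]>110)&(p2[...,2]<70)&(p2[...,1]>90)
P,u,v=world(cal2,d2,m);k=(abs(P[:,0]-.51)<.13)&(abs(P[:,1]+.28)<.12);print('tub',cv2.minAreaRect(P[k][:,:2].astype(np.float32)),ctrl.sense()['time_s'])
w=[cv2.resize(cv2.imread('pics/%s.png'%n),(400,300)) for n in('w3','w4')];cv2.imwrite('pics/c3.png',np.hstack(w))
```

```text
0.053791557290632154 10.0 [ 4.99555907e-01  4.88449711e-01  1.75296159e+00 -4.31931030e-04
  9.00509403e-01 -1.20928875e+00]
hit True
[0.54090162 0.29797125 0.01153284] [-1.60126363 -0.80342027  6.38088745] 11.5917
13.175
cover_mid 0.79 ((0.5441429018974304, 0.2982174754142761), (0.10015607625246048, 0.07613613456487656), 8.13172721862793) 0.03433242658867139
mat 0.7 ((0.5406320095062256, 0.29823511838912964), (0.18327705562114716, 0.15248487889766693), 8.8488130569458) 0.0022945030857052517
battery_mid 0.76 [261.2, 163.4, 304.7, 237.4] ((0.5437919497489929, -0.0667891800403595), (0.031962186098098755, 0.05981286242604256), 57.58940124511719) 0.033442225889945165
lock 0.65 [228.0, 6.8, 341.0, 257.0] ((0.5081885457038879, -0.044573016464710236), (0.08687443286180496, 0.20708687603473663), 57.08734130859375) 0.03674008848552185
tub_in 0.69 [1.4, 166.7, 185.5, 348.2] ((0.5058660507202148, -0.3001149296760559), (0.1632051169872284, 0.19018758833408356), 2.5671324729919434) 0.0027872914938591453
tub ((0.5116887092590332, -0.3121512234210968), (0.16317172348499298, 0.09470623731613159), 2.9292092323303223) 14.95
```

View pics/c3.png

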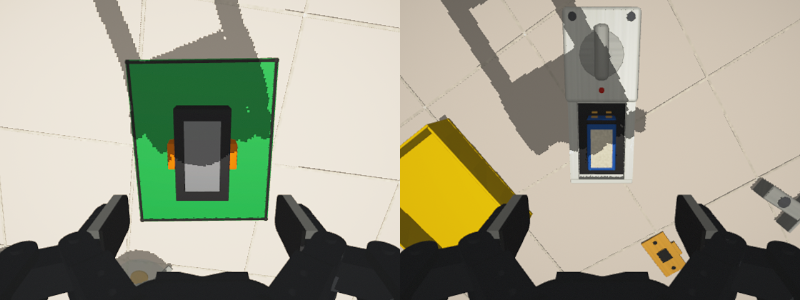

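The left view shows the cover right way up at (202,153), well inside the mat. The right view shows the battery in the bay at (602,147). The networks agree: battery at (0.544, -0.067) with its top at about 34 mm, and size 32 x 60 mm.

Run:
```python
from h import *
o=rot(np.radians(57.5));c=[0.5439,-0.0667]
ctrl.move_gripper(0.055,strength=25)
ctrl.move_pose(c+[0.08],o)
print('hit',ctrl.servo_line(c+[0.0215],feed=0.05,contact_N=5),ctrl.sense()['position'])
ctrl.move_gripper(0.036,strength=20);ctrl.move_gripper(0.02,strength=40);ctrl.hold(.2)
s=ctrl.sense();print(s['finger_gap'],s['wrist_force'],s['time_s'])
ctrl.servo_line(c+[0.045],feed=0.05);ctrl.servo_line(c+[0.14],feed=0.15)
s=ctrl.sense();print(s['finger_gap'],s['wrist_force'],s['time_s'])
o=rot(np.radians(2.7));c=[0.5085,-0.276]
ctrl.move_pose(c+[0.14],o);snap('wrist','w5.png')
ctrl.servo_line(c+[0.03],feed=0.1)
print('hit',ctrl.servo_line(c+[0.009],feed=0.02,contact_N=3));s=ctrl.sense();print(s['position'],s['wrist_force'],s['finger_gap'],s['time_s'])
```

```text
hit False [ 0.54422111 -0.06675919  0.02182321]
0.030935269461344405 [-0.83947368  0.03816224  5.69287093] 17.8333
0.03108935470743012 [ 0.83940999  0.34147732 -1.49197029] 19.2333
hit True
[ 0.50840824 -0.27592893  0.01485275] [-1.41535602 -0.23080978  6.21181601] 0.030971654712975995 22.1333
```

View pics/w5.png

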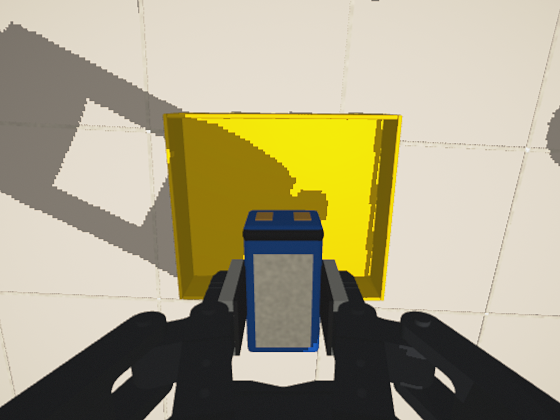

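The battery was held firmly and level at (283,285) above the tub, and it touched down at TCP z = 0.0149, close to the 0.0145 expected. Release, retreat and check.

Run:
```python
from h import *
c=[0.5085,-0.276]
ctrl.move_gripper(0.05);ctrl.hold(.2)
ctrl.servo_line(c+[0.17],feed=0.15)
ctrl.move_pose([0.35,-0.1,0.3],rot(np.radians(40)));ctrl.hold(.3)
cal,p,d=snap('top');cv2.imwrite('pics/topf.png',cv2.resize(p[120:340,90:470,::-1],None,fx=2,fy=2))
for l in['cover_mid','mat','battery_mid','lock','canister','key_jar','bath_latch','strike_plate']:
    for r in ctrl.trace('top',l)[:1]:
        P,u,v=world(cal,d,r['region']);P=P[P[:,2]>.012] if l=='lock' else P
        print(l,round(r['score'],2),r['bbox'],np.round(sum(map(list,cv2.minAreaRect(P[:,:2].astype(np.float32))[:2]),[]),4),np.median(P[:,2]).round(3))
s=ctrl.sense();print(s['time_s'],s['wrist_force'])
```

```text
cover_mid 0.78 [133.8, 230.7, 165.6, 278.0] [0.5434 0.3008 0.0986 0.0766] 0.034
mat 0.92 [115.4, 209.0, 190.9, 300.4] [0.5408 0.2982 0.184  0.1522] 0.003
battery_mid 0.88 [393.5, 262.7, 423.3, 278.3] [ 0.5079 -0.2761  0.0318  0.0613] 0.027
lock 0.8 [267.8, 225.5, 340.2, 315.3] [ 0.5099 -0.0445  0.0757  0.1897] 0.037
canister 0.98 [361.1, 143.2, 393.2, 173.4] [ 0.7524 -0.2052  0.0593  0.062 ] 0.085
key_jar 0.68 [151.7, 144.2, 193.2, 185.6] [0.7327 0.2558 0.0814 0.096 ] 0.085
bath_latch 0.87 [231.7, 154.8, 256.2, 180.3] [0.743  0.082  0.0734 0.048 ] 0.024
strike_plate 0.89 [310.4, 151.7, 325.3, 183.2] [ 0.7385 -0.0819  0.0402  0.0695] 0.003
25.6417 [-0.46438571  0.13437786  0.3637127 ]
```

View pics/topf.png

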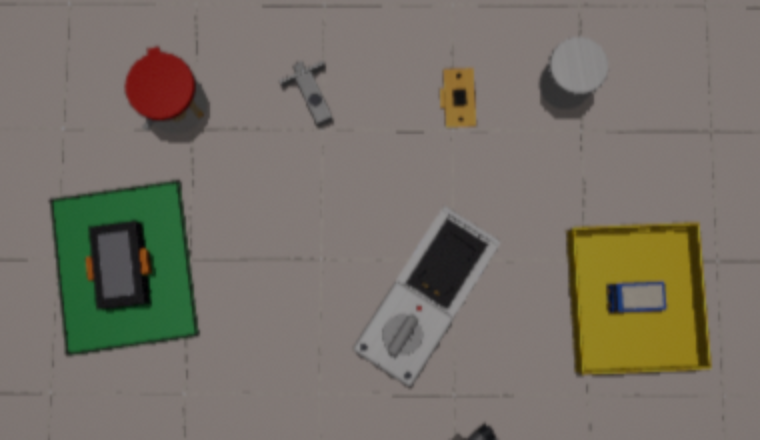

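The final view shows the cover on the mat at (118,265) and the battery in the tub at (637,297). The bay is empty, and the lock and the other items look unmoved.

```bash
python3 -c "
from station import ctrl
ctrl.close_job()"
```

```text
the job is handed in; nothing more can be done
```

The job is done and handed in at about 26 s of the 58 s allowed. I squeezed both tabs, lifted the cover off and laid it right way up on the green mat. Then I lifted the battery out and set it down in the yellow tub. Both parts were lowered until they touched before I let go.

**Last checks, from the top camera:**
- **Cover:** its centre is within about 4 mm of the mat's centre. Its top is about 34 mm above the shelf, as it should be when standing flat on the mat.
- **Battery:** it lies flat in the tub at (0.508, -0.276), with its top at 27 mm.
- **Lock:** it reads (0.510, -0.0445) against (0.510, -0.0446) at the start, so it did not move.
- **Other things on the shelf:** none of them looks moved.

**Off from plan:**
- **Upward force while gripping:** the wrist sensor read about 16 N while squeezing the tabs and 6 N while gripping the battery. The fingertips probably brushed the lock's rim as they closed.
- **Tub position:** two of my automatic fits of the tub's outline were wrong, one because the detection picked up the canister. I placed the battery using the first measurement of the tub, and the picture confirmed it.

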